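# Dock a specimen stub against its sprung plunger and hold it for the scan

## Robot

A 6-joint arm with a two-finger parallel gripper is mounted at the origin on a cart in front of the work surface, level with it; the furniture and walls round the work are solid. World frame = base frame: x ahead of the robot, y to its left, z up, the work surface at z = 0. Lengths are in mm, angles in rad, forces in N, time in s.
With the tool pointing down it reaches from about 250 to 725 mm from the base axis. Payload 4 kg.
Tool frame: the origin (TCP) lies midway between the tips of the shut fingers; the grasp point (between the pads) lies 19 mm behind it; z points along the fingers, y is the direction in which the jaws open and shut (so a half turn about z gives the same grasp; the last joint's range is limited). The gripper opens to 85 mm and grips with 20 to 120 N. Pads are 22 mm wide; open, the fingers measure 114 mm over their backs; the gripper's body (76 mm by 85 mm) begins 54 mm behind the grasp point. The pads swing forward as they close: fully open they stand 13 mm farther back than shut.
Start: joints at [0, 0.241, 0.005, 1.335, 0, 1.571], TCP at [499.999, -0, 206.906] pointing down, gripper open.
Joint ranges: [-2.72, 2.72], [-1.05, 1.87], [-1.09, 1.28], [-1.99, 2.15], [-1.42, 1.44], [-3.14, 3.14]. Speed limits (rad/s): [2.79, 2.79, 3.14, 3.14, 3.14, 3.14].

## Interface

Orientations are given as a unit quaternion [w, x, y, z].
In Python, from workcell import get_state, optics, job gives the robot as it stands. The module is installed in compiled form; this text tells all that it offers.
- The arm moves only by the shell command python3 -m pendant 'ROWS' [FORCE]. ROWS is JSON, a list of rows, each a list of 7 numbers: the shift along the tool's x, y, z in mm, then the turn, a rotation vector about the tool's x, y, z in degrees, then the closure, from 0 (fully open) to 1 (shut). In form: [[tx, ty, tz, wx, wy, wz, grip], ...]. A call has 1 to 20 rows; each row is the pose to reach, as a shift and turn from the pose commanded when the call began, along the tool's axes at that moment; what a row does not reach only later rows make up. A row lasts 1/10 s, in which the tool goes at most 50 mm and 8.59 degrees, less where a joint would pass 70% of its speed; a pose out of reach is approached as far as the arm can. A call with a gripper value outside its range is refused whole. The fingers move at their own pace and stop on an object; FORCE is the grip in N (left out, the last holds). Time passes only in rows, so rows that repeat a pose let the fingers close. It gives the time, the measured TCP pose, the force and the opening at its end, in the units of the state.
- get_state(): the state, without advancing time (a new reading comes with each control period).
- optics.capture(name): name is "scene" or "side" or "wrist"; returns a dict with "frame" (384x512x3 uint8, red, green, blue), "camera_matrix" (3x3 intrinsics, pixels), "origin" and "attitude" of the camera in the world; the wrist camera has in their place "hand_eye" (4x4, takes a point from camera to tool coordinates, whose origin is the TCP and whose axes are the flange's). Camera axes: x right, y down, z forward; pixel columns grow to the right and rows downward; lengths in mm; the calibration is good to about 2 mm. A picture is of the moment at which its call begins: read the wrist's pose just before it. There is no depth.
- job.finish_job(): hands the job in, once; it reports no verdict.
The state is a dict: "clock": time; "joints": joint angles; "dq": joint speeds; "joint_torque": joint torques, N m; "eef_pos": TCP position; "ee_rot": TCP orientation; "wrist_force": force on the tool from outside, world axes, zero at the start; "wrist_torque": the same for the moment, N m; "width": finger opening in mm.
Only numpy, scipy, OpenCV 4.12 (cv2) and the standard library are available. Lean on these libraries where they do the work, as an engineer would, in place of code of your own. Each camera call takes 0.05 s, during which the arm holds its last target. There are 200 camera calls.

## Task

Slide the black transport lock on the scanning dock away from the well, fully to its end stop. Then take the specimen stub out of the wooden stand, keep it upright, put its shank into the dock's well and press it down against the sprung plunger until its head sits firmly on the steel seat ring, without forcing it. The program finishes while still gripping and holding the stub down there (let go and the spring lifts it again); leave the vial, the toe bone and the small rock alone.

Things in the scene. Friction and masses are not known exactly. Their poses are not given: they have to be found in the camera images.
- dock: Scanning dock, fixed: grey block 84 (x) by 175 (y) by 45 mm high; z up. Origin on the bench, under the centre of the well (vertical hole 25 mm across) near its -y end. From there it reaches 45 mm to its -y and 130 mm to its +y, with 8 mm high feet 23 mm beyond each end. Yaw varies to 35 degrees; it stands left or right of the stand.
- seat: Steel seat ring round the mouth of the well, fixed to the dock: 47 mm outside, 25 mm inside, 3 mm high. Origin on the well's axis at the ring's underside (45 mm above the bench); its upper face, the hard stop, is 48 mm above the bench.
- plunger (a joint): Sprung plunger in the well, m pressed down: 0 at rest (its 18 mm wide top 34 mm above the bench, 14 mm below the seat's upper face), 0.016 when the stub's head sits on the seat. It pushes up with about 3 N at rest and 9.5 N at 0.016; own end of travel 0.022.
- lock (a joint): Transport lock, m slid from closed: starts at 0 to 0.008, end stop at 0.05 (open). It slides along the dock's +y, away from the well, against about 2 N of friction, and stays where left. It moves a steel shutter (top 40 mm above the bench) that closes the well and clears it only near the end stop.
- lock_top (a point): Centre of the top of the lock's upright black grip, 76.5 mm above the bench. The grip is 14 mm thick (dock x), 18 mm long (dock y, the way it slides) and stands 31 mm above the deck; 45 mm to the dock's +y of the well's axis when closed, 95 mm when open.
- stub: Specimen stub, loose, about 0.2 kg: steel shank 20 mm across, 30 mm long, chamfered foot, under a round aluminium head 42 mm across, 30 mm high, with a brown rock lump (34x36 mm, 15 mm high) bedded in its top. Origin at the centre of the shank's foot, z up; head 30 to 60 mm above it: grip its sides from above. Starts upright in the stand; seated in the dock its origin is 18 mm above the bench.
- stand: Wooden parking stand, fixed: block 75 by 75 by 36 mm high with a 25 mm hole through its centre. Origin at the centre of its underside. The stub's head rests on its top, so that the stub's origin is 6 mm above the bench.
- vial: Bystander: specimen vial with cap, 34 mm across, 68 mm high, standing; origin at the centre of its underside.
- toe_bone: Bystander: toe bone, 67 by 82 by 30 mm, lying; origin at the centre of its underside.
- rock: Bystander: rough lump of rock, 44 by 60 by 46 mm; origin at the centre of its underside.
Not all that is in view belongs to the job. Leave any blue look-alike of the stand alone.

How it is judged (in metres and radians):
On the way, in this order (a step that is already met when the one before it is completed fails the run):
1. the transport lock is at its end stop (within 4 mm) (value of joint lock above 0.046 m), for 0.1 s.
2. the stub is lifted clear of the stand (z of stub in the frame of stand above 0.036 m and contact force between stub and stand below 0.1 N), for 0.1 s.
3. the stub is in the well, pressed down on its seat (value of joint plunger above 0.0145 m and contact force between stub and seat above 1 N and horizontal distance between stub and seat below 0.005 m), for 0.2 s.
At the end, for the whole second after the job is handed in: The lock is within 4 mm of its end stop; the stub stands upright (within 0.06 rad) in the well, within 5 mm of its axis and 1.5 mm of fully down, the plunger pressed in by more than 14.5 mm; the gripper still touches the stub with more than 3 N and bears it on the seat ring with 1 to 50 N, at rest (all of step 3 and value of joint lock above 0.046 m and z of stub in the frame of dock below 0.0195 m and angle between stub's own z axis and vertical below 0.06 rad and contact force between stub and seat below 50 N and contact force between stub and the fingers above 3 N and linear speed of stub below 0.02 m/s); the arm keeps its last pose, push and grip.
It fails at once if a bystander (vial, toe bone, rock) is moved by more than 20 mm (distance of any of vial, toe_bone, rock from where it was at the start of the episode above 0.02 m).
It fails at once if the stub is tipped by more than 40 degrees (angle between stub's own z axis and vertical above 0.7 rad).
It also fails if it takes over 59 s, if anything falls off the work surface, if the arm or the gripper's body presses on something with over 40 N, if the wrist force passes 120 N, or if a joint passes its speed limit or range.

## Working session

There is one attempt and no reset: what is moved stays moved. The work goes in short steps, Python scripts to look and compute and a shell command to move; the robot and the scene stay as the last step left them, time stands still between calls to the robot, and variables do not carry over. Pictures are saved under pics/ and viewed, about 8 in all and at most 12, crops included, and the job is handed in when it is done.

```bash
mkdir -p pics; cat > h.py <<'E'
import numpy as np, cv2
from workcell import get_state, optics, job
from scipy.spatial.transform import Rotation as R
def q2R(q): q=np.array(q,float); return R.from_quat(np.r_[q[1:],q[0]]).as_matrix()
def attR(a):
    a=np.array(a,float); return a if a.shape==(3,3) else q2R(a)
def cam(name):
    s=get_state(); c=optics.capture(name); K=np.array(c["camera_matrix"])
    if name=="wrist":
        H=np.array(c["hand_eye"]); Rt=q2R(s["ee_rot"]); Rc=Rt@H[:3,:3]; o=np.array(s["eef_pos"])+Rt@H[:3,3]
    else: Rc=attR(c["attitude"]); o=np.array(c["origin"],float)
    return c["frame"],K,Rc,o
def pt(K,Rc,o,u,v,z):
    d=Rc@np.linalg.inv(K)@np.array([u,v,1.]); return o+d*(z-o[2])/d[2]
def proj(K,Rc,o,P):
    p=K@(Rc.T@(np.array(P,float)-o)); return p[:2]/p[2]
def save(n,f): cv2.imwrite("pics/"+n,cv2.cvtColor(f,cv2.COLOR_RGB2BGR))
E
python3 - <<'E'
from h import *
import pickle
d={}
for n in("scene","side","wrist"):
    d[n]=cam(n); print(n,d[n][3].round(),d[n][2].round(3).tolist(),d[n][1].round(1).tolist())
pickle.dump(d,open("d.pkl","wb"))
save("scene.png",cv2.resize(d["scene"][0],(800,600))); 
save("sw.png",np.vstack([cv2.resize(d["side"][0],(400,300)),cv2.resize(d["wrist"][0],(400,300))]))
print(get_state())
E
```

```text
scene [ -50. -866.  544.] [[0.765, -0.284, 0.578], [-0.644, -0.305, 0.702], [-0.023, -0.909, -0.416]] [[400.8, 0.0, 253.6], [0.0, 400.8, 183.1], [0.0, 0.0, 1.0]]
side [337. 573. 550.] [[-0.943, -0.186, 0.276], [-0.333, 0.511, -0.792], [0.006, -0.839, -0.544]] [[346.8, 0.0, 254.4], [0.0, 346.8, 193.5], [0.0, 0.0, 1.0]]
wrist [499.  84. 373.] [[1.0, -0.0, -0.002], [-0.001, -0.945, -0.327], [-0.001, 0.327, -0.945]] [[293.5, 0.0, 254.3], [0.0, 293.5, 184.4], [0.0, 0.0, 1.0]]
{'clock': 0.15, 'joints': array([3.94905378e-05, 2.41252532e-01, 4.04320337e-03, 1.33521792e+00,
       1.60434964e-05, 1.57080579e+00]), 'dq': array([ 0.00032982, -0.00204942,  0.00302901, -0.00070991, -0.00075903,
        0.00147111]), 'joint_torque': array([-1.62746033e-03, -3.72633219e+01,  2.52638429e+01,  1.23480460e-02,
       -1.30651040e-05,  1.49362950e-05]), 'eef_pos': array([4.99478227e+02, 2.49853263e-02, 2.06214843e+02]), 'ee_rot': array([-5.82275407e-04,  7.07095933e-01,  7.07117159e-01, -5.70959170e-04]), 'wrist_force': array([-0.19373045,  0.11406032, -0.23184728]), 'wrist_torque': array([-0.00435673, -0.0113985 ,  0.01354864]), 'width': 85.46534937091653}
```

View pics/scene.png

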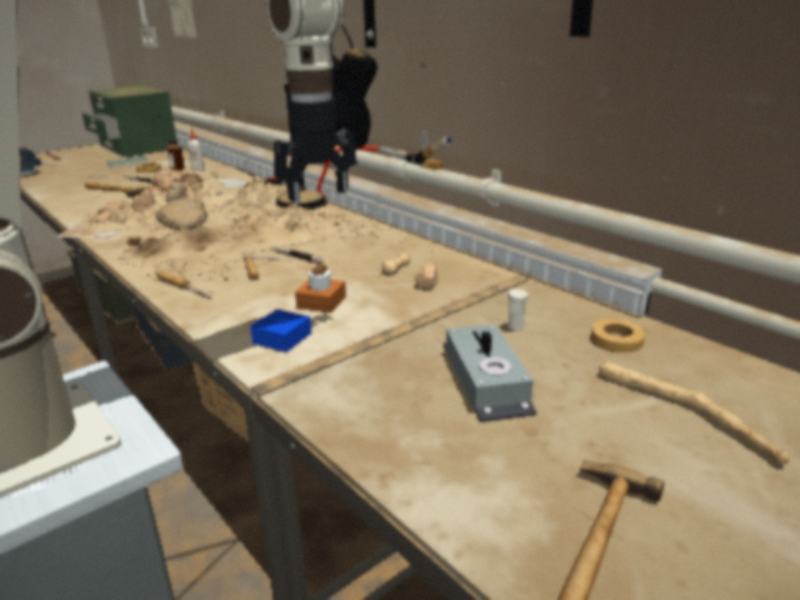

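View pics/sw.png

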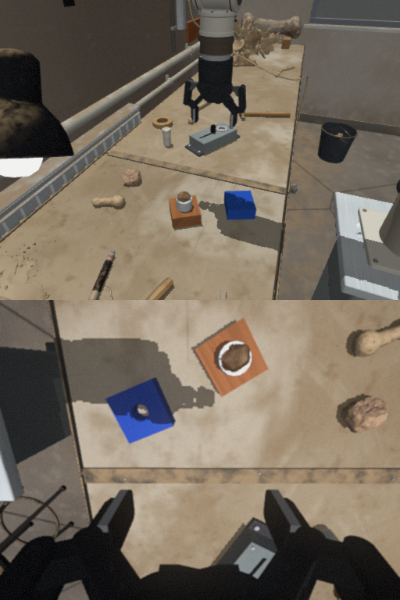

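The wooden stand with the stub is at scene (320,290), and the blue look-alike is at (281,330). The dock is at (490,365), its ring at (495,366) and the grip top at (485,333). The vial is at (516,308), with the bone and rock at (397,264) and (427,276). I'll check these with a close crop.

```bash
python3 - <<'E'
from h import *
import pickle
d=pickle.load(open("d.pkl","rb"))
def P(n,u,v,z): print(n,u,v,pt(*d[n][1:],u,v,z)[:2].round(1))
k=512/800
P("scene",495*k,366*k,48);P("scene",485*k,333*k,76.5);P("scene",320*k,275*k,66)
k=1.28
P("side",222*k,128*k,48);P("side",212*k,127*k,76.5);P("side",184*k,195*k,66);P("side",167*k,147*k,0)
P("wrist",235*k,58*k,66);P("wrist",362*k,113*k,20);P("wrist",375*k,40*k,15);P("wrist",143*k,110*k,36)
a=d["scene"][0][195:275,270:350]; b=d["side"][0][130:210,220:320]
c=d["wrist"][0][0:160,120:360]
save("crop.png",np.vstack([np.hstack([cv2.resize(a,(350,280)),cv2.resize(b,(350,280))]),cv2.resize(c,(700,320))]))
E
```

```text
scene 316.8 234.24 [ 563.8 -346.5]
scene 310.40000000000003 213.12 [ 588.5 -302.5]
scene 204.8 176.0 [540.3  79.5]
side 284.16 163.84 [ 562.  -347.4]
side 271.36 162.56 [ 586.5 -290. ]
side 235.52 249.6 [549.1  80.8]
side 213.76 188.16 [ 740.4 -214.5]
wrist 300.8 74.24 [544.3  92.1]
wrist 463.36 144.64000000000001 [752.4  13.1]
wrist 480.0 51.2 [750.1 117.3]
wrist 183.04 140.8 [416.3  21. ]
```

View pics/crop.png

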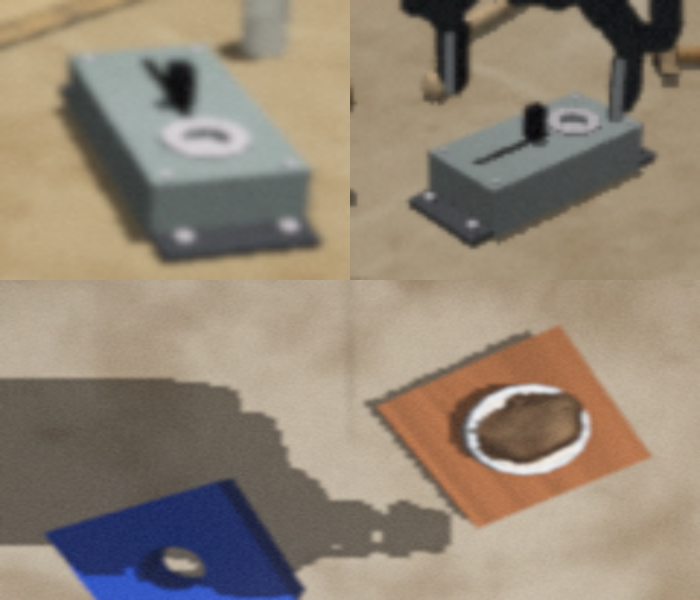

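```bash
python3 -m pendant '[[-100,29,0,0,0,8,0],[-200,58,0,0,0,16,0],[-318,78,0,0,0,27,0],[-318,78,0,0,0,27,0],[-318,78,0,0,0,27,0],[-318,78,0,0,0,27,0],[-318,78,0,0,0,27,0],[-318,78,0,0,0,27,0],[-318,78,0,0,0,27,0],[-318,78,0,0,0,27,0]]'
python3 - <<'E'
from h import *
import pickle
w=cam("wrist"); pickle.dump(w,open("w1.pkl","wb")); save("w1.png",cv2.resize(w[0],(800,600)))
s=get_state(); print(s["eef_pos"],q2R(s["ee_rot"]).round(3),s["joints"].round(2),s["clock"])
E
```

```text
clock: 1.15
eef_pos: [577.8, -316.8, 206.7]
ee_rot: [-0.001, 0.852, 0.523, -0.0]
wrist_force: [0.2, 1.3, 0.0]
width: 86.0
[ 577.95287009 -316.52823901  207.02585802] [[ 0.453  0.892 -0.   ]
 [ 0.892 -0.453  0.001]
 [ 0.    -0.001 -1.   ]] [-0.5   0.57  0.51  1.5   0.    1.54] 1.2
```

View pics/w1.png

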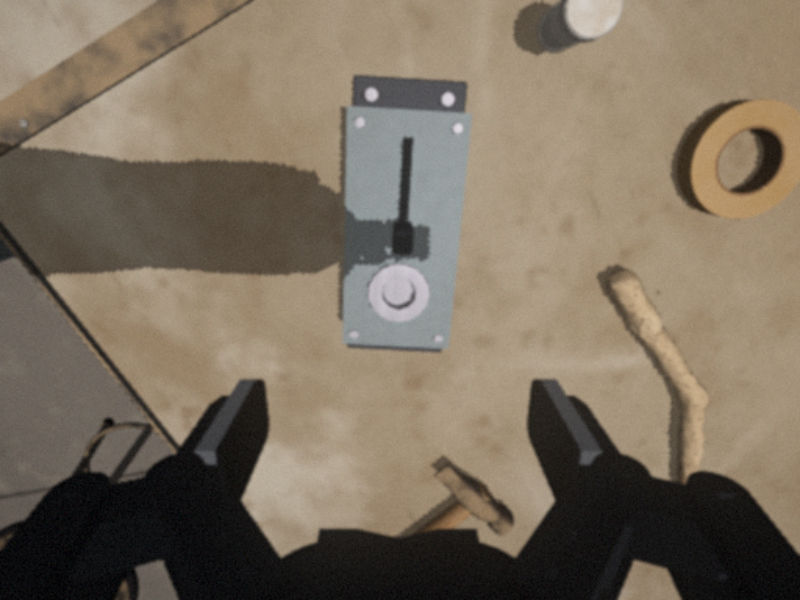

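The ring centre is at (399,293) and the black grip at about (403,240). The slot runs up to (408,138), and the deck corners are (345,108), (470,113), (346,346) and (442,350). There is nothing near the slide.

```bash
python3 - <<'E'
from h import *
import pickle
w=pickle.load(open("w1.pkl","rb"))
k=.64
f=lambda u,v,z:pt(*w[1:],u*k,v*k,z)[:2]
ring=f(399,293,48); g=f(403,230,76.5); sl=f(408,138,45)
c=[f(*p,45) for p in[(345,108),(470,113),(442,347),(346,344)]]
yaw=lambda v:np.degrees(np.arctan2(-v[0],v[1])).round(1)
print(ring,g,np.linalg.norm(g-ring),yaw(g-ring),yaw(sl-ring),yaw(c[0]-c[3]),yaw(c[1]-c[2]),[np.linalg.norm(c[i]-c[i-1]).round(1) for i in range(4)])
save("c1.png",cv2.resize(w[0][125:225,200:320],(720,600),interpolation=cv2.INTER_CUBIC))
E
```

```text
[ 563.83563831 -346.0036904 ] [ 590.58881854 -298.92817642] 54.14643727483638 -29.6 -30.1 -28.9 -31.4 [np.float64(174.0), np.float64(83.6), np.float64(173.9), np.float64(76.1)]
```

View pics/c1.png

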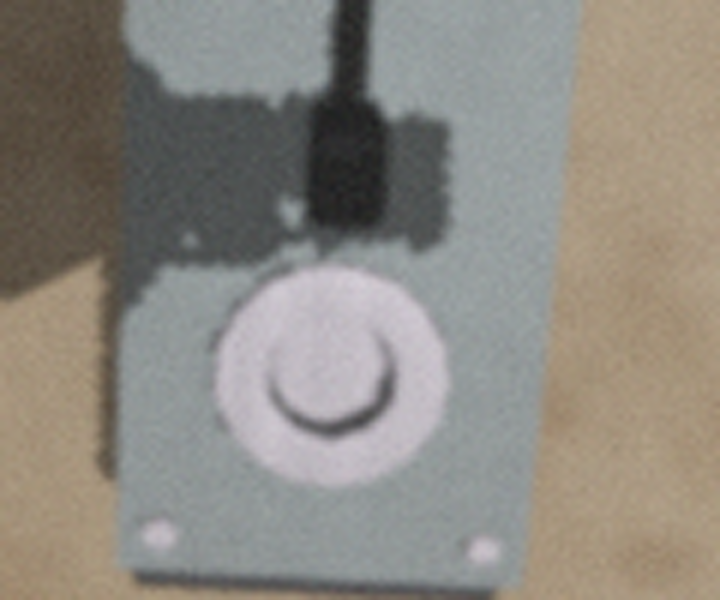

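```bash
python3 - <<'E'
from h import *
import pickle
w=pickle.load(open("w1.pkl","rb"))
g=pt(*w[1:],257.8,155.5,76.5)[:2]; r=np.array([563.8,-346.0]); print(g,np.linalg.norm(g-r),np.degrees(np.arctan2(-(g-r)[0],(g-r)[1])))
s=get_state();Rt=q2R(s["ee_rot"]);print((Rt.T@np.r_[g-s["eef_pos"][:2],0]).round(1),s["eef_pos"])
E
```

```text
[ 586.55777617 -306.64655269] 45.45998450947894 -30.040443125162682
[12.7  3.2  0. ] [ 577.95287009 -316.52823901  207.02585802]
```

```bash
python3 -m pendant '[[13,3,40,0,0,3,0],[13,3,80,0,0,3,0],[13,3,115,0,0,3,0],[13,3,135,0,0,3,0],[13,3,150,0,0,3,0],[13,3,153,0,0,3,0],[13,3,153,0,0,3,0],[13,3,153,0,0,3,1],[13,3,153,0,0,3,1],[13,3,153,0,0,3,1],[13,3,153,0,0,3,1],[13,3,153,0,0,3,1],[13,3,153,0,0,3,1],[13,3,153,0,0,3,1],[13,3,153,0,0,3,1],[13,3,153,0,0,3,1]]' 25
```

```text
clock: 2.8
eef_pos: [586.5, -307.8, 53.8]
ee_rot: [-0.0, 0.866, 0.5, -0.0]
wrist_force: [-0.3, -0.6, 0.1]
width: -0.0
```

```bash
python3 - <<'E'
from h import *
w=cam("wrist"); s=cam("scene")
save("w2.png",np.hstack([cv2.resize(w[0],(512,384)),cv2.resize(s[0][170:270,270:350],(280,350))[:384] if 0 else cv2.copyMakeBorder(cv2.resize(s[0][160:270,265:355],(280,342)),0,42,0,0,0)]))
print(get_state()["width"])
E
```

```text
-0.22544212842998915
```

View pics/w2.png

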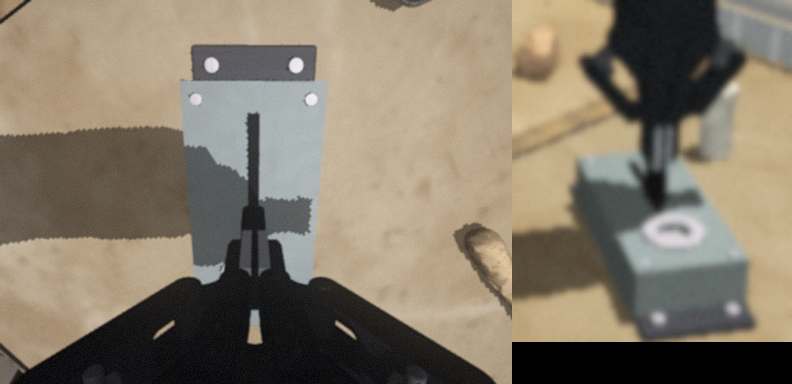

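```bash
python3 - <<'E'
from h import *
w=cam("wrist");s=get_state();e=s["eef_pos"];print(e)
print("tcp",proj(*w[1:],e).round(),"19back",proj(*w[1:],e+[0,0,19]).round())
u=np.array([.5,.866])
r=np.array([563.8,-346.0])
for L in(45,55,65):
  c=r+u*L
  print(L,[proj(*w[1:],[*(c+u*k),z]).round().tolist() for k,z in((9,76.5),(-9,76.5),(9,45),(-9,45))])
print(proj(*w[1:],[*(r+u*130),45]),proj(*w[1:],[*(r+u*65),45]))
save("c2.png",cv2.resize(w[0][90:290,170:340],(510,600),interpolation=cv2.INTER_CUBIC))
E
```

```text
[ 586.56543288 -307.77710099   53.86096554]
tcp [255. 224.] 19back [255. 239.]
45 [[254.0, 227.0], [254.0, 256.0], [254.0, 205.0], [254.0, 229.0]]
55 [[254.0, 210.0], [254.0, 240.0], [254.0, 190.0], [254.0, 216.0]]
65 [[254.0, 193.0], [254.0, 224.0], [254.0, 175.0], [254.0, 202.0]]
[253.75118318  80.08198864] [253.89637426 188.5522858 ]
```

View pics/c2.png

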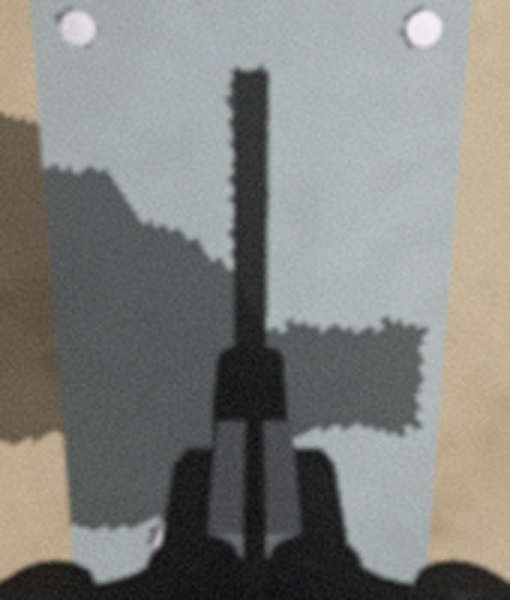

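```bash
python3 - <<'E'
from h import *
s=cam("scene");e=get_state()["eef_pos"]
u=np.array([.5,.866]);r=np.array([563.8,-346.0])
f=lambda P:(((proj(*s[1:],P)-[265,160])*3.11)+[512,0]).round().tolist()
print("tcp",f(e),"back19",f(e+[0,0,19]))
for L in(45,65):
  c=r+u*L; print(L,"top",f([*c,76.5]),"near edge",f([*(c-9*u),76.5]),"base near",f([*(c-9*u),45]))
print("ring",f([*r,48]),"slot end",np.linalg.norm(pt(*__import__("pickle").load(open("w1.pkl","rb"))[1:],408*.64,138*.64,45)[:2]-r))
save("c3.png",cv2.resize(s[0][190:250,280:340],(600,600),interpolation=cv2.INTER_CUBIC))
E
```

```text
tcp [655.0, 194.0] back19 [656.0, 173.0]
45 top [656.0, 168.0] near edge [659.0, 174.0] base near [658.0, 210.0]
65 top [648.0, 156.0] near edge [651.0, 161.0] base near [650.0, 197.0]
ring [673.0, 231.0] slot end 111.12914406975507
```

View pics/c3.png

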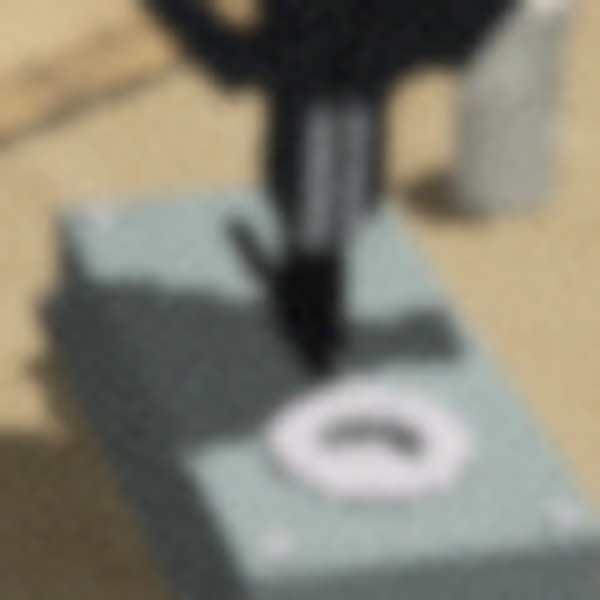

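```bash
python3 - <<'E'
from h import *
import pickle
w=cam("wrist");s=get_state();Rt=q2R(s["ee_rot"]);e=s["eef_pos"]
print("open tips in w1 (seen 265,380 / 533,380):")
_,K,_,_=w
H=np.array(optics.capture("wrist")["hand_eye"]);Hi=np.linalg.inv(H);print(H.round(3).tolist())
def pj(p): q=K@(Hi[:3,:3]@np.array(p)+Hi[:3,3]); return (q[:2]/q[2]/.64).round().tolist()
for z in(0,-13,-20,-26,-39):
  print(z,[pj([x,y,z]) for x in(-11,11) for y in(-42.7,42.7)])
print("shut pad, c2 seen (215..300,420):")
for z in(0,-10,-20,-26): print(z,[((np.array(pj([11,y,z]))*.64-[170,90])*3).round().tolist() for y in(-7,7)])
E
```

```text
open tips in w1 (seen 265,380 / 533,380):
[[-0.001, -0.945, -0.327, 84.044], [1.0, -0.001, 0.001, -0.412], [-0.001, -0.327, 0.945, -166.636], [0.0, 0.0, 0.0, 1.0]]
0 [[294.0, 374.0], [502.0, 374.0], [290.0, 325.0], [506.0, 325.0]]
-13 [[287.0, 391.0], [509.0, 391.0], [282.0, 339.0], [514.0, 339.0]]
-20 [[283.0, 401.0], [514.0, 401.0], [278.0, 348.0], [519.0, 347.0]]
-26 [[279.0, 411.0], [518.0, 411.0], [274.0, 356.0], [523.0, 355.0]]
-39 [[269.0, 434.0], [528.0, 433.0], [263.0, 375.0], [534.0, 375.0]]
shut pad, c2 seen (215..300,420):
0 [[222.0, 354.0], [289.0, 354.0]]
-10 [[220.0, 375.0], [291.0, 375.0]]
-20 [[218.0, 398.0], [293.0, 398.0]]
-26 [[216.0, 414.0], [294.0, 412.0]]
```

```bash
python3 -m pendant '[[0,0,0,0,0,0,0],[0,0,0,0,0,0,0],[0,0,0,0,0,0,0],[0,0,0,0,0,0,0],[0,0,0,0,0,0,0],[0,0,0,0,0,0,0],[0,0,0,0,0,0,0],[0,0,5,0,0,0,0],[0,0,10,0,0,0,0],[0,0,14,0,0,0,0],[0,0,14,0,0,0,0],[0,0,14,0,0,0,0.5],[0,0,14,0,0,0,0.5],[0,0,14,0,0,0,0.5],[0,0,14,0,0,0,0.5],[0,0,14,0,0,0,0.5]]' 25; python3 -m pendant '[[0,0,0,0,0,0,0.7],[0,0,0,0,0,0,0.7],[0,0,0,0,0,0,0.7]]';python3 -m pendant '[[0,0,0,0,0,0,0.82],[0,0,0,0,0,0,0.82],[0,0,0,0,0,0,0.82]]'; python3 -m pendant '[[0,0,0,0,0,0,1],[0,0,0,0,0,0,1],[0,0,0,0,0,0,1],[0,0,0,0,0,0,1]]'
```

```text
clock: 4.7
eef_pos: [586.7, -307.8, 40.1]
ee_rot: [0.0, 0.866, 0.5, 0.0]
wrist_force: [-0.2, 0.7, -0.1]
width: 42.2
clock: 5.0
eef_pos: [586.6, -307.8, 39.9]
ee_rot: [0.0, 0.866, 0.5, 0.0]
wrist_force: [-0.2, -0.6, 0.5]
width: 25.7
clock: 5.3
eef_pos: [586.4, -307.7, 39.9]
ee_rot: [-0.0, 0.866, 0.5, -0.0]
wrist_force: [-1.1, 1.3, 0.2]
width: 15.2
clock: 5.7
eef_pos: [585.9, -307.4, 40.0]
ee_rot: [-0.001, 0.866, 0.5, -0.0]
wrist_force: [-4.2, 3.4, 4.5]
width: 13.3
```

Gripped (13.3 mm): the real fingertips sit about 26 mm behind the reported TCP, and both camera views show the same. I'll account for that from here on.

```bash
python3 -m pendant '[[5,0,0,0,0,0,1],[12,0,0,0,0,0,1],[20,0,0,0,0,0,1],[28,0,0,0,0,0,1],[36,0,0,0,0,0,1],[42,0,0,0,0,0,1],[46,0,0,0,0,0,1]]'; python3 -m pendant '[[2,0,0,0,0,0,1],[3,0,0,0,0,0,1],[4,0,0,0,0,0,1],[5,0,0,0,0,0,1],[5,0,0,0,0,0,1]]';python3 -m pendant '[[1,0,0,0,0,0,1],[2,0,0,0,0,0,1],[2,0,0,0,0,0,1]]'
```

```text
clock: 6.4
eef_pos: [608.8, -267.9, 39.9]
ee_rot: [-0.0, 0.866, 0.5, -0.001]
wrist_force: [-5.6, 0.7, 4.5]
width: 12.8
clock: 6.9
eef_pos: [610.2, -265.4, 40.0]
ee_rot: [0.001, 0.866, 0.499, -0.002]
wrist_force: [-7.1, -1.4, 3.9]
width: 13.3
clock: 7.2
eef_pos: [610.2, -265.4, 40.0]
ee_rot: [0.001, 0.867, 0.499, -0.004]
wrist_force: [-9.6, -6.3, 4.7]
width: 13.3
```

```bash
python3 -m pendant '[[0,0,0,0,0,0,0],[0,0,0,0,0,0,0],[0,0,0,0,0,0,0],[0,0,0,0,0,0,0],[0,0,0,0,0,0,0],[0,0,0,0,0,0,0],[0,0,-40,0,0,0,0],[0,0,-80,0,0,0,0],[0,0,-120,0,0,0,0],[0,0,-160,0,0,0,0],[0,0,-160,0,0,0,0]]'; python3 -m pendant '[[260,-230,0,0,0,0,0],[260,-230,0,0,0,0,0],[260,-230,0,0,0,0,0],[260,-230,0,0,0,0,0],[260,-230,0,0,0,0,0],[260,-230,0,0,0,0,0],[260,-230,0,0,0,0,0],[260,-230,0,0,0,0,0],[260,-230,0,0,0,0,0],[260,-230,0,0,0,0,0]]'
python3 - <<'E'
from h import *
import pickle
w=cam("wrist"); sc=cam("scene"); pickle.dump((w,sc),open("w3.pkl","wb"))
u=np.array([.5,.866]);r=np.array([563.8,-346.0])
f=lambda L,z:(((proj(*sc[1:],[*(r+u*L),z])-[280,190])*5)+[500,0]).round().tolist()
print("lock top expected open",f(95,76.5),"closed",f(45,76.5))
save("w3.png",np.hstack([cv2.copyMakeBorder(cv2.resize(w[0],(500,375)),0,0,0,0,0),cv2.copyMakeBorder(cv2.resize(sc[0][190:250,280:340],(300,300)),0,75,0,0,0)]))
print(get_state()["eef_pos"],get_state()["clock"])
E
```

```text
clock: 8.3
eef_pos: [616.5, -263.2, 208.0]
ee_rot: [0.005, 0.866, 0.5, 0.004]
wrist_force: [1.4, -1.2, -0.0]
width: 85.3
clock: 9.3
eef_pos: [544.0, 77.5, 199.6]
ee_rot: [0.0, 0.866, 0.5, -0.0]
wrist_force: [-0.7, -0.8, -0.2]
width: 85.4
lock top expected open [625.0, 73.0] closed [656.0, 120.0]
[544.16682698  76.82629261 199.67171781] 9.4
```

View pics/w3.png

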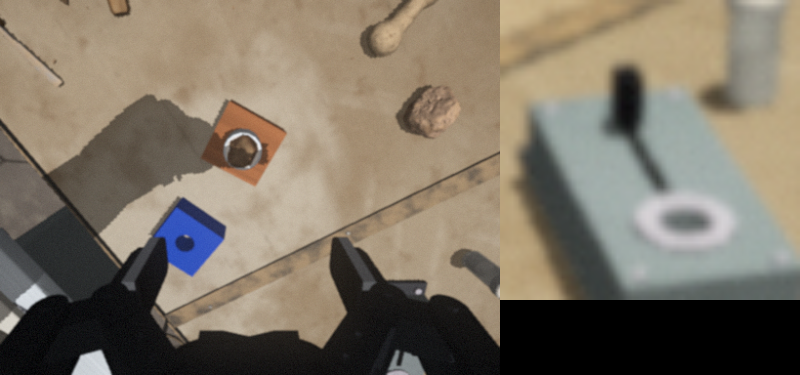

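The lock grip now shows at (625,70), where it should be when open (625,73). The stub head is at (243,150) on the wooden stand, and the blue look-alike is at (185,240).

```bash
python3 - <<'E'
from h import *
import pickle
w,sc=pickle.load(open("w3.pkl","rb"))
k=512/500
u,v=243*k,150*k
P=pt(*w[1:],u,v,66);print(P)
im=cv2.resize(w[0][125:185,215:285],(700,600),interpolation=cv2.INTER_CUBIC)
C=P
pts=np.array([ (proj(*w[1:],C+[21*np.cos(t),21*np.sin(t),0])-[215,125]+.5)*10-.5 for t in np.linspace(0,6.283,60)]).astype(np.int32)
cv2.polylines(im,[pts],True,(0,255,0),1)
save("c4.png",im)
E
```

```text
[545.87917681  92.73818463  66.        ]
```

View pics/c4.png

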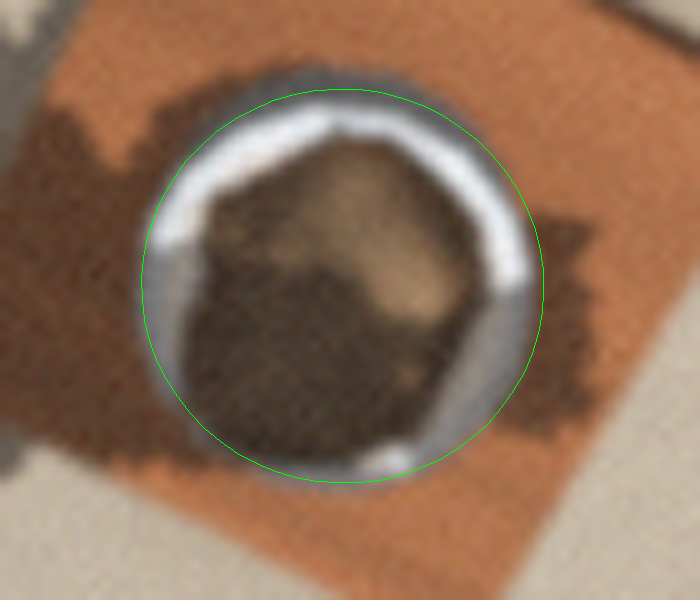

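```bash
python3 -m pendant '[[14,-6.5,40,0,0,0,0],[14,-6.5,80,0,0,0,0],[14,-6.5,120,0,0,0,0],[14,-6.5,150,0,0,0,0],[14,-6.5,170,0,0,0,0],[14,-6.5,180,0,0,0,0],[14,-6.5,186,0,0,0,0],[14,-6.5,190,0,0,0,0],[14,-6.5,190,0,0,0,0]]'; python3 -m pendant '[[0,0,0,0,0,0,0.4],[0,0,0,0,0,0,0.4],[0,0,0,0,0,0,0.4],[0,0,0,0,0,0,0.4],[0,0,0,0,0,0,0.45],[0,0,0,0,0,0,0.45]]' 40; python3 -m pendant '[[0,0,0,0,0,0,0.55],[0,0,0,0,0,0,0.55],[0,0,0,0,0,0,0.55],[0,0,0,0,0,0,0.8],[0,0,0,0,0,0,1],[0,0,0,0,0,0,1]]' 40
```

```text
clock: 10.3
eef_pos: [545.9, 93.4, 10.4]
ee_rot: [0.0, 0.866, 0.5, 0.0]
wrist_force: [-0.3, -0.9, -0.2]
width: 85.4
clock: 10.9
eef_pos: [545.3, 93.7, 10.0]
ee_rot: [0.0, 0.866, 0.5, 0.0]
wrist_force: [0.2, 0.2, 0.6]
width: 46.6
clock: 11.5
eef_pos: [545.5, 93.7, 10.1]
ee_rot: [0.0, 0.866, 0.5, 0.0]
wrist_force: [0.1, -0.7, 2.7]
width: 41.1
```

```bash
python3 -m pendant '[[0,0,0,0,0,0,1],[0,0,0,0,0,0,1],[0,0,-10,0,0,0,1],[0,0,-25,0,0,0,1],[0,0,-50,0,0,0,1],[0,0,-80,0,0,0,1],[0,0,-110,0,0,0,1],[0,0,-110,0,0,0,1],[0,0,-110,0,0,0,1]]' 70; python3 - <<'E'
from h import *
w=cam("wrist");s=get_state();e=s["eef_pos"];Rt=q2R(s["ee_rot"])
C=e+[0,0,56]  # head top centre
im=w[0].copy()
im=cv2.resize(im[150:330,160:360],(800,720))[:600]
for off,col in((0,(0,255,0)),(-3,(255,0,0))):
  pts=np.array([(proj(*w[1:],C+Rt@np.array([off+21*np.cos(t),21*np.sin(t),0]))-[160,150]+.5)*4 for t in np.linspace(0,6.283,60)]).astype(np.int32)
  cv2.polylines(im,[pts],True,col,1)
save("w5.png",im);print(e,s["width"],s["wrist_force"],q2R(s["ee_rot"])[:,2])
E
```

```text
clock: 12.4
eef_pos: [545.1, 93.7, 120.0]
ee_rot: [-0.0, 0.866, 0.5, 0.0]
wrist_force: [-0.0, -0.7, -2.2]
width: 40.3
[544.1324292   93.49098146 118.81137763] 40.44213964154074 [ 0.16132271 -0.95300855 -1.4239795 ] [-2.33069491e-03 -3.30309998e-04 -9.99997229e-01]
```

View pics/w5.png

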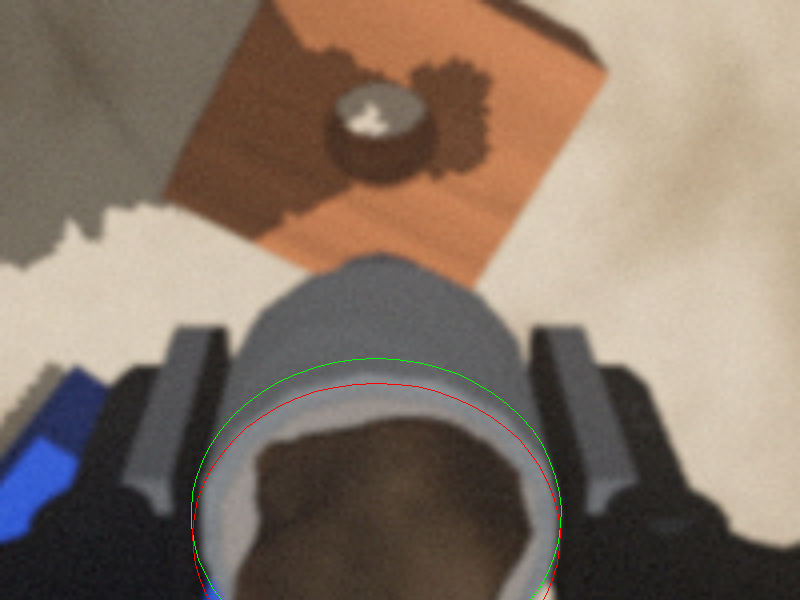

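The stub is lifted and upright. Its rim fits the circle 2–3 mm behind the TCP in tool x, and the empty stand hole at (381,132) gives a cross-check.

```bash
python3 - <<'E'
from h import *
w=cam("wrist");e=get_state()["eef_pos"];Rt=q2R(get_state()["ee_rot"])
h=pt(*w[1:],160+381/4-.5,150+132/4-.5,36);print(h,e,(Rt.T@(h-e)).round(1))
for o in (1.5,2.5):
  t=np.array([563.8,-346.])+o*np.array([.5,.866]); print(o,t,(Rt.T@np.r_[t-e[:2],0]).round(1))
print(get_state()["clock"])
E
```

```text
[543.80845492  93.01013228  36.        ] [543.69135981  93.45511909 118.17551528] [-0.1  0.6 82.2]
1.5 [ 564.55  -344.701] [-3.690e+02  2.371e+02  2.000e-01]
2.5 [ 565.05  -343.835] [-3.680e+02  2.371e+02  2.000e-01]
12.5
```

```bash
python3 -m pendant '[[-20,13,0,0,0,0,1],[-52,33,0,0,0,0,1],[-84,54,0,0,0,0,1],[-116,75,0,0,0,0,1],[-148,95,0,0,0,0,1],[-180,116,0,0,0,0,1],[-212,136,0,0,0,0,1],[-244,157,0,0,0,0,1],[-276,178,0,0,0,0,1],[-308,198,0,0,0,0,1],[-335,215,0,0,0,0,1],[-355,228,0,0,0,0,1],[-364,234,0,0,0,0,1],[-368.5,237,0,0,0,0,1],[-368.5,237,0,0,0,0,1],[-368.5,237,0,0,0,0,1],[-368.5,237,0,0,0,0,1]]'; python3 - <<'E'
from h import *
w=cam("wrist");s=get_state();e=s["eef_pos"];Rt=q2R(s["ee_rot"])
im=cv2.resize(w[0][100:250,160:360],(800,600))
# predicted ring & well from estimate
for rad,z in((23.5,48),(12.5,48)):
  pts=np.array([(proj(*w[1:],[563.8+rad*np.cos(t),-346+rad*np.sin(t),z])-[160,100]+.5)*4 for t in np.linspace(0,6.283,60)]).astype(np.int32)
  cv2.polylines(im,[pts],True,(0,255,0),1)
save("w6.png",im);print(e,s["width"],s["wrist_force"],Rt[:,2],(Rt.T@np.r_[np.array([564.7,-344.4])-e[:2],0]).round(1))
E
```

```text
clock: 14.2
eef_pos: [566.5, -342.5, 120.0]
ee_rot: [-0.0, 0.866, 0.501, 0.0]
wrist_force: [-0.1, 0.5, -1.3]
width: 40.2
[ 566.54259249 -342.70823426  120.16155114] 40.18153565557085 [-0.44881493 -0.10873123 -2.13098469] [ 7.12936939e-05  2.08016345e-04 -9.99999976e-01] [-2.4 -0.8 -0. ]
```

View pics/w6.png

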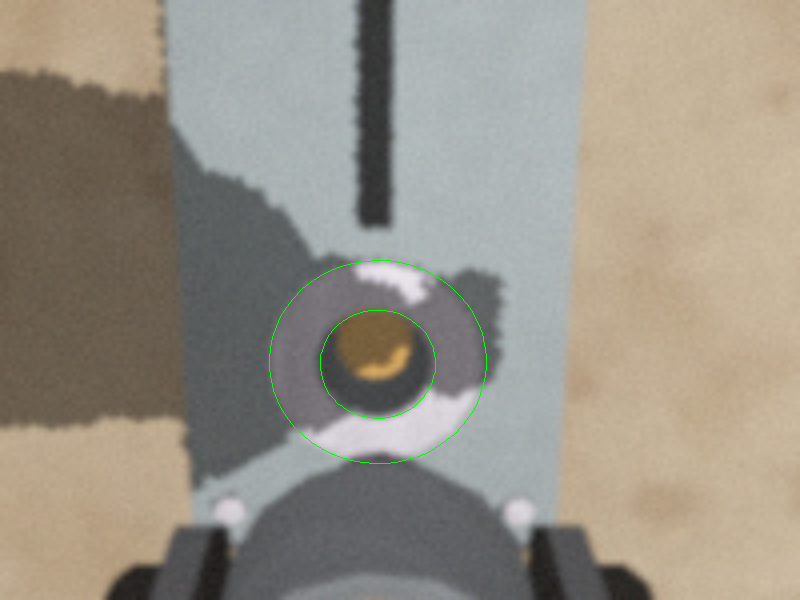

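The shutter is clear and the brass plunger is visible. The ring matches the prediction to under 1 mm.

```bash
python3 -m pendant '[[-2.4,-1,15,0,0,0,1],[-2.4,-1,35,0,0,0,1],[-2.4,-1,50,0,0,0,1],[-2.4,-1,60,0,0,0,1],[-2.4,-1,62,0,0,0,1],[-2.4,-1,62,0,0,0,1],[-2.4,-1,62,0,0,0,1],[-2.4,-1,62,0,0,0,1]]';  python3 -m pendant '[[0,0,2,0,0,0,1],[0,0,4,0,0,0,1],[0,0,6,0,0,0,1],[0,0,8,0,0,0,1],[0,0,10,0,0,0,1],[0,0,10,0,0,0,1]]'; python3 -c "
from h import *;s=get_state();print(s['eef_pos'],s['wrist_force'])"
```

```text
clock: 15.05
eef_pos: [564.9, -346.0, 59.1]
ee_rot: [0.001, 0.866, 0.5, 0.0]
wrist_force: [1.2, -0.4, -0.6]
width: 40.2
clock: 15.65
eef_pos: [563.9, -345.4, 47.3]
ee_rot: [-0.0, 0.866, 0.5, -0.0]
wrist_force: [-1.1, -0.3, -1.3]
width: 40.3
[ 563.86795974 -345.35403881   47.32118247] [-1.10390326 -0.33603655 -1.33617177]
```

```bash
python3 -m pendant '[[0,0,3,0,0,0,1],[0,0,6,0,0,0,1],[0,0,9,0,0,0,1],[0,0,11,0,0,0,1],[0,0,11,0,0,0,1],[0,0,11,0,0,0,1]]';  python3 -m pendant '[[0,0,2,0,0,0,1],[0,0,4,0,0,0,1],[0,0,6,0,0,0,1],[0,0,8,0,0,0,1],[0,0,8,0,0,0,1],[0,0,8,0,0,0,1]]'; python3 -m pendant '[[0,0,1,0,0,0,1],[0,0,2,0,0,0,1],[0,0,3,0,0,0,1],[0,0,3,0,0,0,1],[0,0,3,0,0,0,1],[0,0,3,0,0,0,1]]'
```

```text
clock: 16.25
eef_pos: [564.2, -345.5, 37.3]
ee_rot: [0.0, 0.866, 0.5, 0.0]
wrist_force: [-1.2, 1.2, 1.8]
width: 40.7
clock: 16.85
eef_pos: [564.2, -345.6, 29.1]
ee_rot: [0.0, 0.866, 0.5, 0.0]
wrist_force: [-3.2, 1.2, 4.6]
width: 40.3
clock: 17.45
eef_pos: [564.2, -345.6, 26.2]
ee_rot: [0.0, 0.866, 0.5, 0.0]
wrist_force: [-2.0, 2.3, 5.6]
width: 40.7
```

```bash
for i in 1 2 3; do :; done; python3 -m pendant '[[0,0,1,0,0,0,1],[0,0,2,0,0,0,1],[0,0,3,0,0,0,1],[0,0,3,0,0,0,1],[0,0,3,0,0,0,1]]'; python3 -m pendant '[[0,0,1,0,0,0,1],[0,0,1,0,0,0,1],[0,0,1,0,0,0,1]]'; python3 -m pendant '[[0,0,1,0,0,0,1],[0,0,1,0,0,0,1],[0,0,1,0,0,0,1]]'
```

```text
clock: 17.95
eef_pos: [564.2, -345.6, 23.4]
ee_rot: [0.0, 0.866, 0.5, 0.0]
wrist_force: [-3.1, 2.6, 6.0]
width: 40.5
clock: 18.25
eef_pos: [564.2, -345.6, 22.5]
ee_rot: [0.0, 0.866, 0.5, 0.0]
wrist_force: [-2.2, 1.7, 7.6]
width: 40.3
clock: 18.55
eef_pos: [564.3, -345.6, 22.3]
ee_rot: [0.0, 0.866, 0.5, 0.0]
wrist_force: [-4.4, 2.2, 9.6]
width: 40.4
```

```bash
python3 -m pendant '[[0,0,1,0,0,0,1],[0,0,1,0,0,0,1],[0,0,1,0,0,0,1]]' 80; python3 -m pendant '[[0,0,1,0,0,0,1],[0,0,1,0,0,0,1],[0,0,1,0,0,0,1]]'
```

```text
clock: 18.85
eef_pos: [564.3, -345.6, 22.3]
ee_rot: [0.001, 0.866, 0.5, 0.0]
wrist_force: [-5.2, 3.2, 15.5]
width: 40.1
clock: 19.15
eef_pos: [564.3, -345.6, 22.3]
ee_rot: [0.001, 0.866, 0.5, 0.0]
wrist_force: [-6.4, 4.7, 19.2]
width: 40.4
```

```bash
python3 -m pendant '[[0,-1,0.5,0,0,0,1],[0,-1,0.5,0,0,0,1],[0,-1,0.5,0,0,0,1],[0,-1,0.5,0,0,0,1],[0,-1,0.5,0,0,0,1]]'; python3 -m pendant '[[0,0,0,0,0,0,1],[0,0,0,0,0,0,1],[0,0,0,0,0,0,1],[0,0,0,0,0,0,1],[0,0,0,0,0,0,1],[0,0,0,0,0,0,1],[0,0,0,0,0,0,1],[0,0,0,0,0,0,1]]'
```

```text
clock: 19.65
eef_pos: [564.4, -345.6, 22.3]
ee_rot: [0.002, 0.866, 0.5, 0.001]
wrist_force: [-5.9, 2.9, 19.4]
width: 40.5
clock: 20.45
eef_pos: [564.4, -345.7, 22.3]
ee_rot: [0.002, 0.866, 0.5, 0.001]
wrist_force: [-5.0, 3.4, 19.7]
width: 40.2
```

```bash
python3 -c "
from h import *
print(job.finish_job());s=get_state();print(s['eef_pos'],s['wrist_force'],s['width'],s['clock'])"
```

```text
the job is handed in; nothing more can be done
None
the job is handed in; nothing more can be done
```

I handed the job in at about 20.5 s, with the gripper still holding the stub down on the seat ring. No verdict is reported, and I took no picture after the press. That it is seated rests on the position and force readings.

**What I did:**
- **Lock:** I gripped the lock and slid it about 48.5 mm to where the push force rose sharply. A later picture showed the grip at its open position and the well clear.
- **Stub:** I lifted it upright from the wooden stand and carried it to the dock. I lowered it into the well and pressed until it stopped.

**Last checks:**
- **Seating:** the TCP stopped at z = 22.3 mm, where 22.1 mm was expected for a seated stub, and extra push did not move it.
- **Force:** about 19.7 N upward at the wrist, so roughly 12 N on the ring after taking off the spring.
- **Grip and position:** the finger opening held at 40.2 mm, the tool's tilt was under 0.01 rad, and the TCP was within about 1 mm of the well's axis.

**What disagreed:**
- **Fingertip position:** the real fingertips were about 26 mm behind the reported TCP, not at it. My first close on the lock therefore shut just above it. I lowered the tool 14 mm and it then gripped.
- **Side force:** about 6 N remained at the wrist, and a 1 mm shift only partly relieved it.
- **Stub in the grip:** my estimates of where the stub sat along the pads ranged from 0 to 2.5 mm, within the well's 2.5 mm clearance.

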